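# Open the child-locked match box

### The arm

A 6-joint arm with a two-finger parallel gripper is mounted at the origin on a cart in front of the work surface, level with it; the furniture and walls round the work are solid. World frame = base frame: x ahead of the robot, y to its left, z up, the work surface at z = 0. Lengths are in mm, angles in rad, forces in N, time in s.
With the tool pointing down it reaches from about 350 to 875 mm from the base axis. Payload 4.2 kg.
Tool frame: the origin (TCP) lies between the finger pads; the fingertips stand 14 mm ahead of it and the grasp point (between the pads) lies 5 mm behind it; z points along the fingers, y is the line along which they close (so a half turn about z gives the same grasp; the last joint's range is limited). The gripper opens to 85 mm and grips with 20 to 120 N. Pads are 22 mm wide; open, the fingers measure 114 mm over their backs; the gripper's body (76 mm by 85 mm) begins 54 mm behind the grasp point. The pads swing forward as they close: fully open they stand 13 mm farther back than shut.
Start: joints at [1.441, 0.385, 0.008, 0, -1.194, -0.259], TCP at [236.891, 578.344, 210.712] pointing down, gripper open.
Joint ranges: [-3.14, 3.14], [-1.21, 2.06], [-1.07, 1.41], [-3.16, 2.05], [-2.99, -0.16], [-3.1, 3.1]. Speed limits (rad/s): [2.79, 2.79, 3.14, 3.14, 3.14, 3.14].

### API

Orientations are given as a unit quaternion [x, y, z, w].
In Python, from bench import * gives the robot as it stands.
- The arm moves only by the tool carry_out, never from a script. Its argument "motion" is a list of rows, each a list of 7 numbers: the turn, a rotation vector about the tool's x, y, z in rad, then the shift along the tool's x, y, z in mm, then the opening, from -1 (shut) to 1 (fully open), so that 0 is half open. A call has 1 to 5 rows; each row is the pose to reach, as a shift and turn from the pose commanded when the call began, along the tool's axes at that moment; what a row does not reach only later rows make up. A row lasts 1/8 s, in which the tool goes at most 62.5 mm and 10.7 degrees, less where a joint would pass 70% of its speed; a pose out of reach is approached as far as the arm can. A call with a gripper value outside its range is refused whole. The fingers move at their own pace and stop on an object; the grip force is fixed at half the most. Time passes only in rows, so rows that repeat a pose let the fingers close. It gives the time, the measured TCP pose, the force, the opening and the grip force at its end, in the units of the state.
- read_state(): the state, without advancing time (a new reading comes with each control period).
- get_image(name): name is "scene" or "top" or "wrist"; returns a dict with "color" (420x560x3 uint8, blue, green, red), "mtx" (3x3 intrinsics, pixels), "k1" (the pictures are not rectified: a ray, as slopes to the right and down, at radius r is drawn at 1 + k1 r^2 times it, then the intrinsics apply), "position" and "orientation" of the camera in the world. Camera axes: x right, y down, z forward; pixel columns grow to the right and rows downward; lengths in mm; the calibration is good to about 2 mm. A picture is of the moment at which its call begins. There is no depth.
- job_done(): hands the job in; it is judged then, once.
The state is a dict: "clock": time; "joints": joint angles; "joint_vel": joint speeds; "joint_efforts": joint torques, N m; "position": TCP position; "ee_rot": TCP orientation; "contact_force": force on the tool from outside, world axes, zero at the start; "wrist_torque": the same for the moment, N m; "gripper_width": finger opening in mm; "grasp_force": force on a finger pad.
Only numpy, scipy, OpenCV 4.12 (cv2) and the standard library are available. Lean on these libraries where they do the work, as an engineer would, in place of code of your own. Each camera call takes 0.05 s, during which the arm holds its last target. There are 200 camera calls.

### The job

Open the child-locked match box on the worktop: slide the lock tab along and feel for the one place where it lets the button go down, then press the button fully in so that the lid springs up, and leave the lid standing open. Try the button only gently, never hammer it or force it while it is blocked, and leave the bowl, the spice jar and the salt box where they are.

Things in the scene. Friction and masses are not known exactly. Their poses are not given: they have to be found in the camera images.
- lock_box: White plastic storage box with a child lock, fixed to the worktop; 126 (x) x 216 (y) x 66 mm high. Origin at the centre of its underside, z up, y along its width, -x its front (towards the robot). Its front 52 mm (x from -63 to -11 mm) is a flat deck 66 mm above the worktop that carries the grey tab and the grey button side by side, both centred at x = -37 mm; behind the deck lies the store under the grey lid. Turned clockwise (seen from above) by 0.1 to 0.5 rad.
- tab_rib (a point): Middle of the upright rib of the lock tab, 78 mm above the worktop. The tab is a grey plate 52 mm long (y) and 28 mm wide (x), its top 4 mm above the deck, with the rib across it at its middle: 8 mm thick (y), 28 mm long (x), top 18 mm above the deck. It stands at box y = +75 mm when locked (tab joint 0) and slides along box y towards the button; push or pinch the rib.
- tab (a joint): How far the tab stands from its locked end, towards the button (box -y), m: 0 to 0.038. It slides with about 1.5 N and stays where it is left. The button can go down only when the tab stands within 4 mm of its release point; that point lies somewhere from 0.012 to 0.032, differs each time and cannot be seen, only felt by trying the button. Short of it and beyond it the button is blocked. While the button is down the tab cannot move on.
- button_top (a point): Centre of the top of the button: a grey rectangular push button at box y = -45 mm, 30 mm (x) by 42 mm (y), its top 18 mm above the deck (84 mm above the worktop) when up.
- button (a joint): How far the button is pressed down, m: 0 up, 0.012 fully in, against a hard stop. Spring return, 2 N to start, 5 N fully in. When the tab blocks it, it has 1 mm of play and then pushes back like stiff rubber, about 3 N more for each further mm (some 8 N at 3 mm): stop there and move the tab on. When the tab frees it, it goes the full 12 mm with 5 N, and the catch of the lid lets go only near the end (about 10.5 mm). More than 30 N on the blocked button breaks the lock.
- lid_edge (a point): Middle of the lid's front edge at its top, 66 mm above the worktop when shut.
- lid (a joint): Opening angle of the grey lid, rad: 0 shut and caught, 1.45 fully open. Hinged along the box's rear edge (74 mm from its front edge), it is pushed open by a weak spring (about 1 N at its front edge) as soon as the catch lets go, swinging up and away from the robot, and stays open by itself. It cannot be opened without the button.
- spice_jar: Bystander: spice jar with black cap, 41 mm across, 105 mm high, upright; origin at the centre of its underside.
- steel_bowl: Bystander: small steel bowl, 92 mm across, 36 mm high; origin at the centre of its underside.
- salt_box: Bystander: small blue box with white lid, 84 x 95 x 50 mm; origin at the centre of its underside.

How it is judged:
By the outcome, as a careful person would: the job done as asked, in the order asked, and still so for the second after the job is handed in, with the robot touching nothing.
It also fails if it takes over 64 s, if anything falls off the work surface, if the arm or the gripper's body presses on something with over 40 N, if the wrist force passes 120 N, or if a joint passes its speed limit or range.

## Working session

There is one attempt and no reset: what is moved stays moved. The work goes in short steps, Python scripts to look and compute and a tool call to move; the robot and the scene stay as the last step left them, time stands still between calls to the robot, and variables do not carry over. Pictures are saved under pics/ and viewed, at most 10 in all, crops included, and the job is handed in when it is done.

Besides the shell and the picture viewer there is one more tool, called as name([rows], argument=value, ...), one row to a line, values as JSON. carry_out: Moves the arm, as the interface text tells. Its arguments: {"type":"object","properties":{"motion":{"type":"array"}},"required":["motion"]}

```bash
mkdir -p pics; ls; cat > h.py <<'E'
from bench import *
import numpy as np, cv2
from scipy.spatial.transform import Rotation as R
def shot(n,f):
    im=get_image(n); cv2.imwrite(f'pics/{f}.png',im['color']); np.save(f'pics/{f}.npy',im,allow_pickle=True); return im
def load(f): return np.load(f'pics/{f}.npy',allow_pickle=True).item()
def ray(im,uv):
    K=np.array(im['mtx'],float); d=np.linalg.solve(K,[uv[0],uv[1],1.])[:2]
    rd=np.hypot(*d); r=rd
    for _ in range(30): r=rd/(1+im['k1']*r*r)
    d=d*(r/rd if rd>0 else 1)
    return np.array(im['position'],float), R.from_quat(im['orientation']).as_matrix()@np.array([d[0],d[1],1.])
def onplane(im,uv,z):
    p,d=ray(im,uv); return p+d*(z-p[2])/d[2]
def tri(a,ua,b,ub):
    p,d=ray(a,ua);q,e=ray(b,ub); s=np.linalg.lstsq(np.c_[d,-e],q-p,rcond=None)[0]
    A=p+s[0]*d;B=q+s[1]*e; return (A+B)/2,np.linalg.norm(A-B)
E
python3 - <<'E'
from h import *
for n in ['scene','top']:
    im=shot(n,n); print(n,im['position'],im['orientation'],im['k1'],im['mtx'])
cv2.imwrite('pics/both.png',np.vstack([load('scene')['color'],load('top')['color']])[:, :])
s=read_state();print(s)
E
```

```text
pics
scene [623.64744847 619.25102485 745.5636976 ] [ 0.01236382  0.92690709 -0.37483893 -0.01364412] -0.1049360139627643 [[407.12774546   0.         282.44656813]
 [  0.         407.12774546 211.85297657]
 [  0.           0.           1.        ]]
top [ 367.87310424  -18.50682874 1473.53526263] [-0.70194394  0.70810133 -0.05132655  0.05685758] -0.16534931784096535 [[492.04094609   0.         283.34358034]
 [  0.         492.04094609 206.58547906]
 [  0.           0.           1.        ]]
{'clock': 0.1, 'joints': array([ 1.44060962e+00,  3.85478871e-01,  6.79947355e-03, -4.57622982e-04,
       -1.19400065e+00, -2.58559599e-01]), 'joint_vel': array([-9.39563125e-04, -1.47487030e-03,  3.20064801e-03,  2.61389266e-04,
        4.92899750e-04, -6.83066396e-05]), 'joint_efforts': array([-2.70989631e-04, -3.93321347e+01,  1.88927776e+01,  4.19796109e+00,
       -2.61112807e-03,  4.10695904e-06]), 'position': array([236.6845793 , 577.85825391, 209.74260325]), 'ee_rot': array([ 9.81152178e-01, -1.93234239e-01, -1.51829452e-04,  9.53563170e-04]), 'contact_force': array([ 0.85961916,  0.09062298, -0.4152004 ]), 'wrist_torque': array([ 0.03916166, -0.02057119, -0.00187713]), 'grasp_force': 0.0, 'gripper_width': 86.09046604007986}
```

View pics/scene.png

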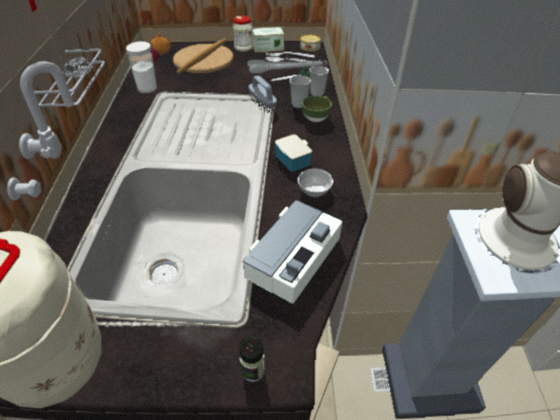

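View pics/top.png

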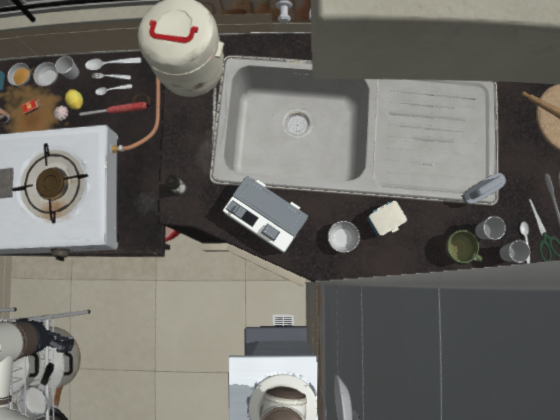

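The scene view shows the white box at about (293,250), with the tab and button on its right-hand deck. The bowl is at (316,182), the salt box at (293,152) and the jar at (252,360). In the top view the box is at (265,213), the jar at (176,185), the bowl at (343,237) and the salt box at (388,219). Next I'll enlarge the box in both views.

```bash
python3 - <<'E'
from h import *
a=load('scene')['color'][190:310,230:350]; b=load('top')['color'][165:265,205:325]
b=cv2.copyMakeBorder(b,0,20,0,0,0)
cv2.imwrite('pics/z.png',cv2.resize(np.hstack([a,b]),(800,400),interpolation=cv2.INTER_CUBIC))
T=load('top')
for p,z in [((285,385),0),((265,213),66),((176,185),100),((343,237),36),((388,219),50)]: print(p,onplane(T,p,z).round())
E
```

```text
(285, 385) [66. -8.  0.]
(265, 213) [567.  45.  66.]
(176, 185) [646. 299. 100.]
(343, 237) [ 498. -182.   36.]
(388, 219) [ 548. -315.   50.]
```

View pics/z.png

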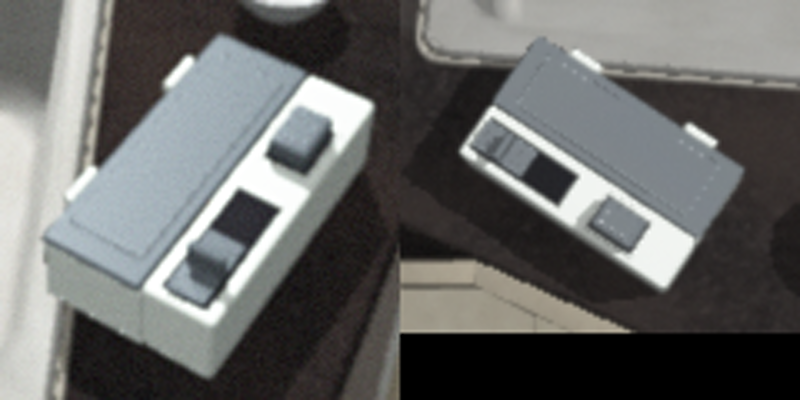

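The crop (3.33x) shows the deck's front corners, lid corners, button and rib clearly in both views. In the left panel the button is at about (307,126) and the rib at (214,243); in the right panel they are at (620,223) and (505,145). I'll triangulate them.

```bash
python3 - <<'E'
from h import *
S,T=load('scene'),load('top')
k=120/400
pts={'FR':((374,100),(666,291)),'FL':((211,322),(460,152)),'RR':((222,36),(743,168)),'RL':((45,240),(540,38)),'btn':((307,124),(622,223)),'rib':((216,240),(507,147))}
P={}
for n,(a,b) in pts.items():
    ua=(a[0]*k+230,a[1]*k+190); ub=((b[0]-400)*k+205,b[1]*k+165)
    P[n],e=tri(S,ua,T,ub); print(n,P[n].round(1),'gap',round(e,1),onplane(S,ua,66).round(1),onplane(T,ub,66).round(1))
z={'btn':84,'rib':84}
Q={}
for n,(a,b) in pts.items():
    ua=(a[0]*k+230,a[1]*k+190); ub=((b[0]-400)*k+205,b[1]*k+165)
    Q[n]=(onplane(S,ua,z.get(n,66))+onplane(T,ub,z.get(n,66)))/2
B={'FR':(-63,-108),'FL':(-63,108),'RR':(63,-108),'RL':(63,108)}
A=np.array([[*B[n],0] for n in B],float); W=np.array([Q[n] for n in B]); 
r,res=R.align_vectors((W-W.mean(0))*[1,1,0],A)
yaw=r.as_rotvec()[2];print('yaw',yaw,'c',W.mean(0),'res',res)
M=R.from_euler('z',yaw).as_matrix()
for n in ('btn','rib'): print(n,(M.T@(Q[n]-W.mean(0))).round(1))
for n,q in {'btn':(-37,-45,84),'rib':(-37,75,84)}.items(): print(n,(M@np.array(q)+W.mean(0)*[1,1,0]).round(1))
E
```

```text
FR [453.7 -11.6  63.1] gap 1.1 [454.9  -9.2  66. ] [453.  -11.4  66. ]
FL [575.8 167.1  63.5] gap 0.7 [576.3 168.6  66. ] [575.  166.8  66. ]
RR [557.4 -78.7  61.7] gap 4.0 [555.9 -73.7  66. ] [558.8 -79.   66. ]
RL [677.6  98.2  56. ] gap 0.4 [676.6 105.8  66. ] [675.6  97.4  66. ]
btn [508.2  26.1  82.6] gap 4.1 [503.4  12.   66. ] [511.9  26.   66. ]
rib [573.8 124.   88.2] gap 4.0 [570.1 107.9  66. ] [579.1 125.8  66. ]
yaw -0.5894813157785644 c [565.77494269  45.66240932  66.        ] res 5.3193302219974745
btn [-37.3 -47.7  18. ]
rib [-36.   68.6  18. ]
btn [510.   28.8  84. ]
rib [576.7 128.6  84. ]
```

```bash
cat >> h.py <<'E'
C=np.array([565.8,45.7,0]); YAW=-0.592
def setbox(c,y):
    global C,YAW; C,YAW=np.array(c,float),y
def b2w(p): return R.from_euler('z',YAW).apply(p)+C
def w2b(p): return R.from_euler('z',YAW).inv().apply(np.asarray(p)-C)
def go(p,yaw=None):
    """tool-frame rotation vector and shift to bring the TCP to box point p, tool x along box x, z down"""
    s=read_state(); r=R.from_quat(s['ee_rot'])
    t=R.from_euler('z',YAW)*R.from_euler('x',np.pi)
    print('t',round(s['clock'],2),'box',w2b(s['position']).round(1),'F',R.from_euler('z',YAW).inv().apply(s['contact_force']).round(1),'turn',(r.inv()*t).as_rotvec().round(3),'shift',r.inv().apply(b2w(p)-s['position']).round(1))
E
python3 - <<'E'
from h import *
go((-60,30,230))
im=get_image('wrist'); s=read_state(); r=R.from_quat(s['ee_rot'])
print(r.inv().apply(np.array(im['position'])-s['position']), (r.inv()*R.from_quat(im['orientation'])).as_matrix().round(2))
E
```

```text
t 0.1 box [-570.1  257.9  209.7] F [ 0.7  0.6 -0.4] turn [ 0.002 -0.     0.203] shift [453.6 326.2 -19.6]
[  81.44158192   -0.36110241 -162.35495611] [[ 0.   -0.95 -0.31]
 [ 1.    0.    0.  ]
 [-0.   -0.31  0.95]]
```

carry_out([
  [0,0,0.05,60,41,-10,-1],
  [0,0,0.1,120,82,-20,-1],
  [0,0,0.15,175,120,-20,-1],
  [0,0,0.2,230,157,-20,-1],
  [0,0,0.2,280,191,-20,-1],
])

```text
clock: 0.78
position: [409.0, 316.7, 230.7]
ee_rot: [0.957, -0.29, 0.0, -0.0]
contact_force: [0.8, 0.1, 1.0]
gripper_width: 0.0
grasp_force: 0.0
```

```bash
python3 -c "
from h import *
go((-25,30,230))"
```

```text
t 0.78 box [-281.4  137.3  230.7] F [0.6 0.5 1. ] turn [-0.     0.     0.003] shift [256.  108.2   0.6]
```

carry_out([
  [0,0,0,50,21,0,-1],
  [0,0,0,100,42,0,-1],
  [0,0,0,150,63,0,-1],
  [0,0,0,195,82,0,-1],
  [0,0,0,195,82,0,-1],
])

```text
clock: 1.4
position: [525.9, 139.4, 230.0]
ee_rot: [0.956, -0.293, -0.0, 0.0]
contact_force: [0.3, 0.3, -1.0]
gripper_width: -0.0
grasp_force: 0.0
```

```bash
python3 -c "
from h import *
go((-25,30,230))
shot('wrist','w1')
go((-25,30,230))"
```

```text
t 1.4 box [-85.4  55.5 230. ] F [ 0.1  0.4 -1. ] turn [ 0.001  0.    -0.002] shift [60.5 25.4 -0. ]
t 1.45 box [-86.7  56.1 230.1] F [-1.4 -0.2 -0.7] turn [0.001 0.001 0.   ] shift [61.7 26.2  0. ]
```

View pics/w1.png

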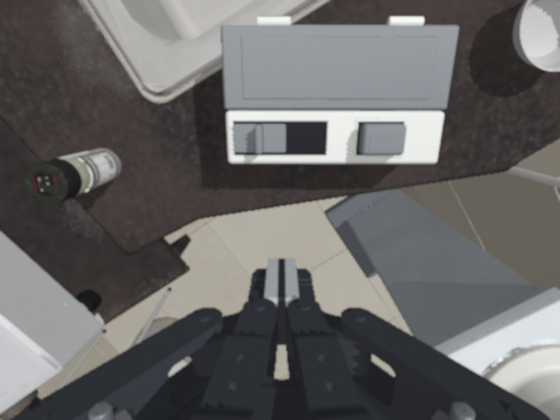

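The wrist view shows the box aligned with the tool. The deck runs from (228,112) to (442,165), the rib is at about (262,138) and the button at (381,138). The jar is at (75,170), well clear. I'll take a second wrist position and then measure with masks.

carry_out([
  [0,0,0,45,18,0,-1],
  [0,0,0,60,25,0,-1],
  [0,0,0,60,25,0,-1],
])

```text
clock: 1.82
position: [560.7, 88.0, 230.3]
ee_rot: [0.957, -0.29, -0.0, 0.0]
contact_force: [0.1, 0.5, 0.5]
gripper_width: 0.0
grasp_force: 0.0
```

```bash
cat >> h.py <<'E'
def blobs(im,guess):
    """white deck contour corners and grey parts in it"""
    g=im['color']; hsv=cv2.cvtColor(g,cv2.COLOR_BGR2HSV)
    return g,hsv
E
python3 - <<'E'
from h import *
go((-25,30,230))
shot('wrist','w2'); go((-25,30,230))
for f in ('w1','w2'):
    im=load(f); g=cv2.cvtColor(im['color'],cv2.COLOR_BGR2GRAY)
    m=((g>190)*255).astype(np.uint8)
    cs,h=cv2.findContours(m,cv2.RETR_CCOMP,cv2.CHAIN_APPROX_NONE)
    for i,c in enumerate(cs):
        a=cv2.contourArea(c)
        if a<150: continue
        rc=cv2.minAreaRect(c)
        print(f,i,'par',h[0][i][3],round(a),np.round(rc[0],1),np.round(rc[1],1),round(rc[2],1))
        if a>150 and rc[0][1]<300:
            for p in cv2.boxPoints(rc): print('   ',p.round(1),onplane(im,p,66).round(1),'box',w2b(onplane(im,p,66)).round(1))
g=load('w2')['color'];cv2.imwrite('pics/w2z.png',cv2.resize(g[60:300,100:460],(780,520)))
E
```

```text
t 1.82 box [-27.8  32.3 230.3] F [-0.2  0.4  0.5] turn [0.    0.001 0.003] shift [2.8 2.3 0.3]
t 1.88 box [-28.3  32.6 230.4] F [-0.  -0.5 -0.8] turn [0.    0.001 0.003] shift [3.3 2.6 0.4]
w1 1 par -1 1582 [526.3 368.4] [32.2 73.7] 76.2
w1 2 par -1 2872 [ 27.5 362. ] [55. 96.] 0.0
w1 3 par -1 3080 [511.8 344.5] [ 39.3 122.5] 64.8
w1 10 par -1 5045 [335.  136.5] [ 51. 216.] 90.0
    [227. 111.] [618.9 140.6  66. ] box [ -8.9 108.4  66. ]
    [443. 111.] [501.4 -33.9  66. ] box [  -9. -102.   66.]
    [443. 162.] [455.7 -12.7  66. ] box [ -58.8 -109.9   66. ]
    [227. 162.] [579.1 170.6  66. ] box [-58.7 111.1  66. ]
w1 11 par -1 229 [406.5  20.5] [ 7. 33.] 90.0
    [390.  17.] [601.7 -28.8  66. ] box [ 71.3 -41.8  66. ]
    [423.  17.] [585.2 -53.3  66. ] box [ 71.3 -71.3  66. ]
    [423.  24.] [580.1 -50.9  66. ] box [ 65.8 -72.1  66. ]
    [390.  24.] [596.8 -26.2  66. ] box [ 65.8 -42.4  66. ]
w1 12 par -1 266 [273.  20.] [ 8. 34.] 90.0
    [256.  16.] [669.3  70.3  66. ] box [72.2 78.2 66. ]
    [290.  16.] [652.3  45.1  66. ] box [72.2 47.7 66. ]
    [290.  24.] [647.1  48.5  6
[... 2468 characters left out ...]

    [383.8   3.7] [649.6 -80.   66. ] box [139.7 -57.6  66. ]
    [240.1 111.4] [646.5  79.4  66. ] box [48.1 73.  66. ]
w2 56 par -1 8956 [230.5  42.5] [ 85. 201.] 90.0
    [130.   0.] [776.2 105.   66. ] box [141.5 166.7  66. ]
    [331.   0.] [678.  -42.6  66. ] box [142.4 -10.7  66. ]
    [331.  85.] [617.9  -6.7  66. ] box [ 72.5 -14.4  66. ]
    [130.  85.] [723.9 152.4  66. ] box [ 71.7 176.8  66. ]
w2 57 par -1 317 [88.6 37.9] [89.3  7.2] 57.1
    [61.4  2.4] [808.3 156.7  66. ] box [139.3 227.5  66. ]
    [67.4 -1.5] [807.5 150.1  66. ] box [142.3 221.5  66. ]
    [115.9  73.4] [738.9 156.6  66. ] box [ 81.7 188.6  66. ]
    [109.9  77.3] [739.5 163.7  66. ] box [ 78.3 194.8  66. ]
```

View pics/w2z.png

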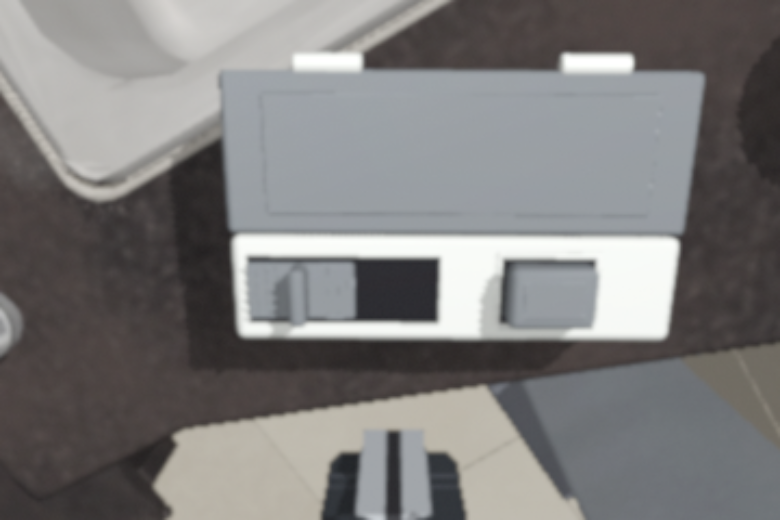

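In the second wrist view (2.17x crop) the rib top is at (297,294), the button top centre at (554,296), the tab plate spans 247–356, and the closed fingertips are at (396,432).

```bash
python3 - <<'E'
from h import *
im=load('w2'); k=360/780
for n,p,z in [('rib',(297,294),84),('btn',(554,296),84),('tabL',(247,290),70),('tabR',(356,290),70),('slotR',(440,290),66),('FL',(238,338),66),('FR',(668,338),66),('RL',(233,236),66),('RR',(681,236),66),('lidRL',(222,72),66),('lidRR',(703,73),66),('tipC',(396,432),230-14)]:
    q=(100+p[0]*k,60+p[1]*k); w=onplane(im,q,z); print(n,w.round(1),'box',w2b(w).round(1))
# two-view heights: match grey templates of button and rib between w1 and w2
a,b=load('w1'),load('w2'); ga=cv2.cvtColor(a['color'],cv2.COLOR_BGR2GRAY); gb=cv2.cvtColor(b['color'],cv2.COLOR_BGR2GRAY)
for n,(x0,y0,w,h) in {'btn':(330,178,50,36),'rib':(230,180,14,30)}.items():
    t=gb[y0:y0+h,x0:x0+w]; m=cv2.matchTemplate(ga,t,cv2.TM_CCOEFF_NORMED); _,v,_,l=cv2.minMaxLoc(m)
    P,e=tri(a,(l[0]+w/2,l[1]+h/2),b,(x0+w/2,y0+h/2)); print(n,v,l,P.round(1),e)
E
```

```text
rib [582.  127.3  84. ] box [-32.1  76.8  84. ]
btn [515.3  29.   84. ] box [-32.6 -42.   84. ]
tabL [594.9 150.   70. ] box [-34.1 102.7  70. ]
tabR [565.7 106.3  70. ] box [-33.9  50.2  70. ]
slotR [542.2  73.   66. ] box [-34.8   9.4  66. ]
FL [577.2 170.1  66. ] box [-60.  109.6  66. ]
FR [458.1  -8.4  66. ] box [ -59.2 -104.9   66. ]
RL [619.3 140.6  66. ] box [ -8.6 108.6  66. ]
RR [501.  -36.7  66. ] box [  -7.8 -104.5   66. ]
lidRL [680.   99.6  66. ] box [ 64.6 108.5  66. ]
lidRR [561.5 -77.3  66. ] box [  65.  -104.5   66. ]
tipC [553.8  92.  216. ] box [-35.8  31.8 216. ]
btn 0.7995607852935791 (359, 120) [514.3  28.9  79.4] 0.5292069340682861
rib 0.7578380107879639 (251, 122) [582.1 128.3  79.5] 0.47162432181860797
```

```bash
python3 - <<'E'
from h import *
im=load('w2'); s=read_state(); r=R.from_quat(s['ee_rot']); C0=R.from_quat(im['orientation'])
for q in [(0,0,14),(11,0,14),(-11,0,14),(0,0,0),(11,0,0),(11,0,-30),(11,0,-20)]:
    c=C0.inv().apply(r.apply(q)+s['position']-im['position']); d=c[:2]/c[2]; d=d*(1+im['k1']*(d@d)); print(q,(np.array(im['mtx'])[:2,:2]@d+np.array(im['mtx'])[:2,2]).round(1))
g=im['color'][250:420,230:340];cv2.imwrite('pics/tip.png',cv2.resize(g,None,fx=3.5,fy=3.5))
E
```

```text
(0, 0, 14) [281.5 248.5]
(11, 0, 14) [281.5 231.6]
(-11, 0, 14) [281.5 264.9]
(0, 0, 0) [281.6 259.1]
(11, 0, 0) [281.6 241. ]
(11, 0, -30) [281.7 267.1]
(11, 0, -20) [281.6 257.4]
```

View pics/tip.png

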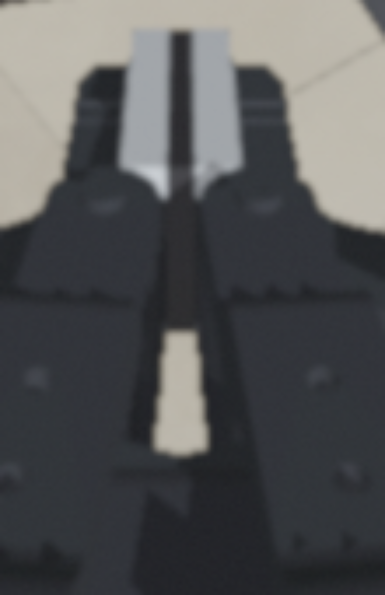

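```bash
sed -i 's/^C=.*/C=np.array([568.9,45.8,0]); YAW=-0.592/' h.py; python3 -c "
from h import *
go((-37,-45,112))"
```

```text
t 1.88 box [-30.8  30.7 230.4] F [-0.  -0.5 -0.8] turn [0.    0.001 0.003] shift [ -6.4  75.7 118.4]
```

carry_out([
  [0,0,0,-6,50,20,-1],
  [0,0,0,-6,76,60,-1],
  [0,0,0,-6,76,100,-1],
  [0,0,0,-6,76,115,-1],
  [0,0,0,-6,76,118,-1],
])

```text
clock: 2.5
position: [513.9, 28.9, 112.5]
ee_rot: [0.957, -0.289, -0.0, 0.0]
contact_force: [0.0, -0.2, 0.5]
gripper_width: 0.1
grasp_force: 0.0
```

```bash
python3 -c "
from h import *
shot('wrist','w3')
go((-37,-45,100))"
```

```text
t 2.55 box [-35.8 -44.5 112.9] F [-0.   0.2 -0. ] turn [-0.    -0.001  0.005] shift [-1.2  0.5 12.9]
```

View pics/w3.png

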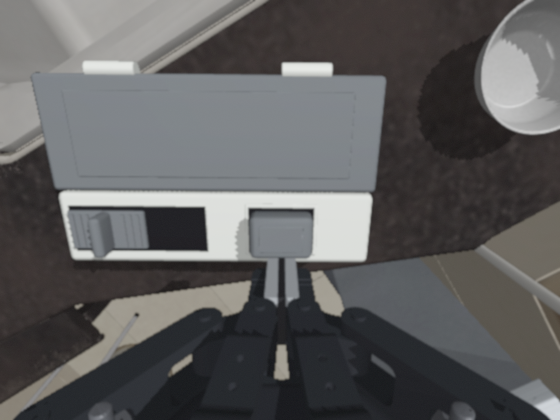

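The wrist view shows the button at (281,233), rib at (100,232), and the closed fingertip end at (281,258), i.e. nearer the button's front edge than the stated tool geometry predicts. I'll check the tip location in the scene view.

```bash
python3 - <<'E'
from h import *
im=shot('scene','s2'); s=read_state(); r=R.from_quat(s['ee_rot'])
def proj(im,w):
    c=R.from_quat(im['orientation']).inv().apply(w-np.array(im['position'])); d=c[:2]/c[2]; d=d*(1+im['k1']*(d@d)); return np.array(im['mtx'])[:2,:2]@d+np.array(im['mtx'])[:2,2]
g=im['color'][150:300,220:420].copy(); g=cv2.resize(g,None,fx=4,fy=4,interpolation=cv2.INTER_CUBIC)
for q,c in [((0,0,14),(0,0,255)),((11,0,14),(0,255,0)),((-11,0,14),(255,0,0))]:
    p=proj(im,r.apply(q)+s['position']); p=((p-[220,150])*4).astype(int); print(q,p); cv2.circle(g,tuple(int(x) for x in p),4,c,-1)
cv2.imwrite('pics/s2z.png',g)
E
```

```text
(0, 0, 14) [395 290]
(11, 0, 14) [378 282]
(-11, 0, 14) [413 299]
```

View pics/s2z.png

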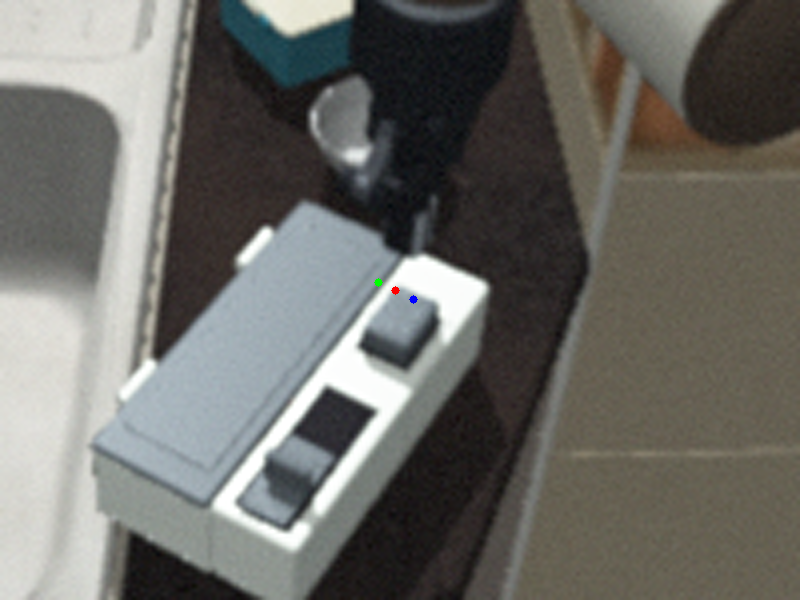

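```bash
python3 - <<'E'
from h import *
w,sc=load('w3'),load('s2'); s=read_state(); r=R.from_quat(s['ee_rot'])
for uv in [(320,211),(321.5,212.5),(323.5,212.5),(326,212)]:
    P,e=tri(w,(281.5,258.5),sc,uv); print(uv,P.round(1),round(e,1),'tool',r.inv().apply(P-s['position']).round(1))
E
```

```text
(320, 211) [517.6  24.3 129.4] 6.4 tool [  5.    2.3 -15.9]
(321.5, 212.5) [515.   25.3 125.4] 8.1 tool [  2.2   2.9 -11.9]
(323.5, 212.5) [512.5  25.4 124.5] 12.0 tool [  0.1   4.1 -10.9]
(326, 212) [509.6  25.3 124.4] 17.3 tool [ -2.3   5.8 -10.9]
```

carry_out([
  [0,0,0,-1,0,6,-1],
  [0,0,0,-1,0,12,-1],
  [0,0,0,-1,0,13,-1],
])

```text
clock: 2.98
position: [512.7, 28.5, 99.3]
ee_rot: [0.957, -0.29, -0.0, 0.0]
contact_force: [-0.5, -0.5, 0.2]
gripper_width: 0.3
grasp_force: 0.0
```

carry_out([
  [0,0,0,0,0,2,-1],
  [0,0,0,0,0,3,-1],
  [0,0,0,0,0,3,-1],
])

```text
clock: 3.35
position: [512.9, 28.6, 96.6]
ee_rot: [0.957, -0.29, -0.0, 0.0]
contact_force: [-1.2, 0.1, -0.5]
gripper_width: -0.2
grasp_force: 0.0
```

carry_out([
  [0,0,0,0,0,2,-1],
  [0,0,0,0,0,3,-1],
  [0,0,0,0,0,3,-1],
])

```text
clock: 3.72
position: [512.8, 28.6, 93.5]
ee_rot: [0.957, -0.29, -0.0, 0.0]
contact_force: [0.4, -0.0, -0.1]
gripper_width: -0.3
grasp_force: 0.0
```

carry_out([
  [0,0,0,0,0,2,-1],
  [0,0,0,0,0,3,-1],
  [0,0,0,0,0,3,-1],
])

```text
clock: 4.1
position: [512.9, 28.6, 90.5]
ee_rot: [0.957, -0.29, -0.0, 0.0]
contact_force: [0.0, 0.3, -0.2]
gripper_width: -0.3
grasp_force: 0.0
```

```bash
python3 - <<'E'
from h import *
im=shot('scene','s3'); w=shot('wrist','w4')
a=cv2.resize(im['color'][180:280,270:370],(400,400),interpolation=cv2.INTER_CUBIC);b=cv2.resize(w['color'][180:300,220:340],(400,400),interpolation=cv2.INTER_CUBIC)
cv2.imwrite('pics/c3.png',np.hstack([a,b])); go((-37,-45,90))
E
```

```text
t 4.2 box [-36.8 -45.5  90.6] F [-0.4  0.7  0.4] turn [-0.    -0.     0.003] shift [-0.2 -0.5  0.6]
```

View pics/c3.png

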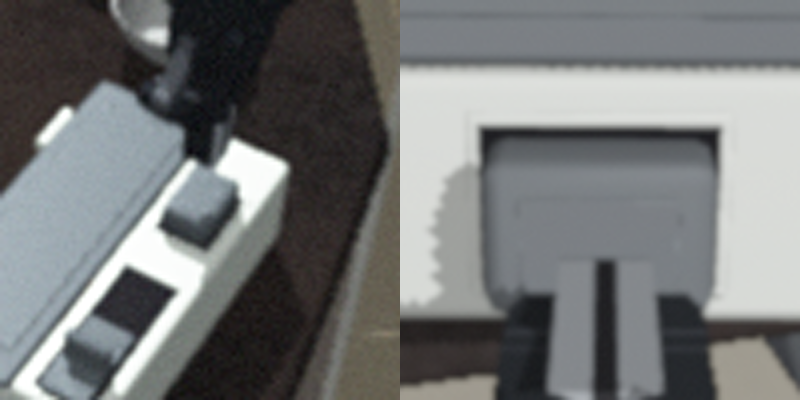

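The left panel shows the tip still above the button, about (212,155). In the right panel the tip end is at (601,262), centred across the button. The real tip is about 28 mm shorter than stated, so I'll keep descending by feel.

carry_out([
  [0,0,0,0,0,4,-1],
  [0,0,0,0,0,8,-1],
  [0,0,0,0,0,11,-1],
  [0,0,0,0,0,12,-1],
  [0,0,0,0,0,12,-1],
])

```text
clock: 4.82
position: [512.9, 28.6, 78.5]
ee_rot: [0.957, -0.29, -0.0, 0.0]
contact_force: [-0.3, -0.5, -1.6]
gripper_width: -0.2
grasp_force: 0.0
```

carry_out([
  [0,0,0,0,0,2,-1],
  [0,0,0,0,0,3,-1],
  [0,0,0,0,0,3,-1],
])

```text
clock: 5.2
position: [512.9, 28.6, 75.6]
ee_rot: [0.957, -0.29, -0.0, 0.0]
contact_force: [-0.5, -0.1, -0.5]
gripper_width: -0.2
grasp_force: 0.0
```

carry_out([
  [0,0,0,0,0,2,-1],
  [0,0,0,0,0,2,-1],
  [0,0,0,0,0,2,-1],
])

```text
clock: 5.58
position: [512.9, 28.6, 73.6]
ee_rot: [0.957, -0.29, -0.0, 0.0]
contact_force: [-0.4, 0.4, -0.1]
gripper_width: 0.1
grasp_force: 0.0
```

carry_out([
  [0,0,0,0,0,2,-1],
  [0,0,0,0,0,2,-1],
  [0,0,0,0,0,2,-1],
])

```text
clock: 5.95
position: [512.9, 28.6, 71.6]
ee_rot: [0.957, -0.29, -0.0, 0.0]
contact_force: [0.6, -0.7, -0.1]
gripper_width: 0.1
grasp_force: 0.0
```

carry_out([
  [0,0,0,0,0,2,-1],
  [0,0,0,0,0,2,-1],
])

```text
clock: 6.2
position: [512.7, 28.5, 69.4]
ee_rot: [0.957, -0.29, -0.0, 0.0]
contact_force: [0.5, 0.6, 0.3]
gripper_width: 0.1
grasp_force: 0.0
```

carry_out([
  [0,0,0,0,0,1.5,-1],
  [0,0,0,0,0,1.5,-1],
])

```text
clock: 6.45
position: [512.8, 28.5, 68.0]
ee_rot: [0.957, -0.29, -0.0, 0.0]
contact_force: [-0.7, 0.2, 0.6]
gripper_width: 0.1
grasp_force: 0.0
```

carry_out([
  [0,0,0,0,0,2,-1],
  [0,0,0,0,0,2,-1],
])

```text
clock: 6.7
position: [512.8, 28.6, 65.9]
ee_rot: [0.957, -0.29, -0.0, 0.0]
contact_force: [-0.2, 0.1, -0.7]
gripper_width: 0.0
grasp_force: 0.0
```

carry_out([
  [0,0,0,0,0,1.5,-1],
  [0,0,0,0,0,1.5,-1],
])

```text
clock: 6.95
position: [512.8, 28.6, 64.5]
ee_rot: [0.957, -0.29, -0.0, 0.0]
contact_force: [0.5, 0.4, 1.2]
gripper_width: -0.2
grasp_force: 0.0
```

carry_out([
  [0,0,0,0,0,1.5,-1],
  [0,0,0,0,0,1.5,-1],
])

```text
clock: 7.2
position: [513.1, 28.6, 63.2]
ee_rot: [0.957, -0.29, 0.0, -0.0]
contact_force: [-0.8, -0.5, 0.3]
gripper_width: -0.1
grasp_force: 0.4
```

carry_out([
  [0,0,0,0,0,1.5,-1],
  [0,0,0,0,0,1.5,-1],
])

```text
clock: 7.45
position: [513.1, 28.6, 61.9]
ee_rot: [0.957, -0.29, 0.0, -0.0]
contact_force: [0.1, 0.3, 3.0]
gripper_width: 0.0
grasp_force: 1.6
```

carry_out([
  [0,0,0,0,0,1,-1],
  [0,0,0,0,0,1,-1],
])

```text
clock: 7.7
position: [513.1, 28.6, 61.1]
ee_rot: [0.957, -0.29, 0.0, -0.0]
contact_force: [-2.2, 0.5, 5.5]
gripper_width: 0.1
grasp_force: 2.8
```

carry_out([
  [0,0,0,0,0,-25,-1],
  [0,0,0,0,-50,-28,-1],
  [0,0,0,0,-105,-28,-1],
  [0,0,0,0,-146,-28,-1],
  [0,0,0,0,-146,-28,-1],
])

```text
clock: 8.32
position: [595.1, 152.2, 87.5]
ee_rot: [0.957, -0.289, 0.0, -0.0]
contact_force: [0.5, -0.5, -0.0]
gripper_width: 0.1
grasp_force: 0.0
```

```bash
python3 - <<'E'
from h import *
go((-37,101,53)); im=shot('wrist','w5'); k=120/400
cv2.imwrite('pics/c5.png',cv2.resize(im['color'][170:320,200:400],(800,600),interpolation=cv2.INTER_CUBIC))
E
```

```text
t 8.32 box [-37.7 102.9  87.5] F [ 0.8 -0.1 -0. ] turn [-0.    -0.     0.006] shift [ 0.6  2.  34.5]
```

View pics/c5.png

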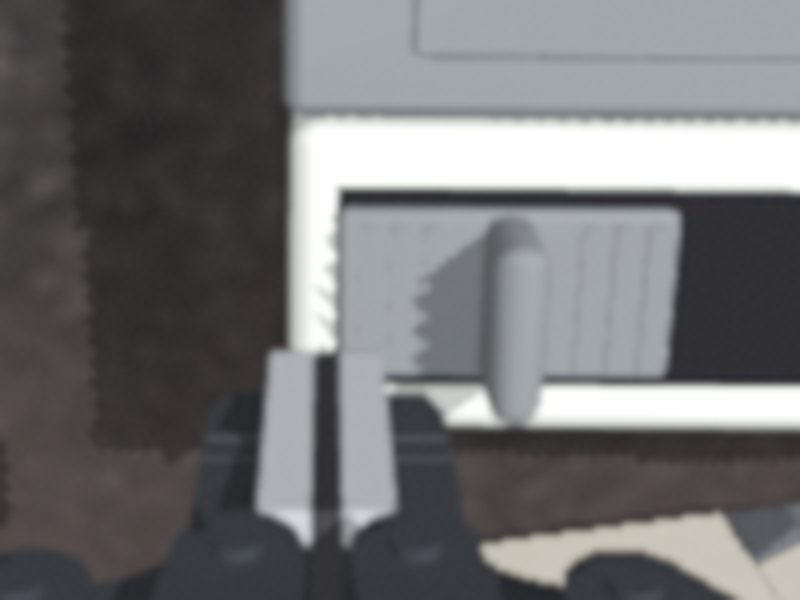

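The tip at (325,352) is clear on the +y side of the rib at (515,320), over the end of the tab plate. I'll lower it beside the rib.

carry_out([
  [0,0,0,0,0,12,-1],
  [0,0,0,0,0,24,-1],
  [0,0,0,0,0,32,-1],
  [0,0,0,0,0,34,-1],
  [0,0,0,0,0,34,-1],
])

```text
clock: 9.0
position: [594.1, 149.8, 54.6]
ee_rot: [0.957, -0.29, 0.0, 0.0]
contact_force: [-0.3, -0.5, -0.6]
gripper_width: -0.2
grasp_force: 0.0
```

carry_out([
  [0,0,0,0,3,0,-1],
  [0,0,0,0,6,0,-1],
  [0,0,0,0,6,0,-1],
])

```text
clock: 9.38
position: [590.6, 144.8, 54.9]
ee_rot: [0.957, -0.29, 0.0, -0.0]
contact_force: [1.6, 0.1, -1.3]
gripper_width: 0.0
grasp_force: 0.0
```

```bash
python3 -c "
from h import *
go((-37,79,53))"
```

```text
t 9.38 box [-37.3  94.3  54.9] F [ 1.3  1.  -1.3] turn [-0.    -0.     0.003] shift [ 0.2 15.3  1.9]
```

```bash
cat >> h.py <<'E'
def proj(im,w):
    c=R.from_quat(im['orientation']).inv().apply(w-np.array(im['position'])); d=c[:2]/c[2]; d=d*(1+im['k1']*(d@d)); return np.array(im['mtx'])[:2,:2]@d+np.array(im['mtx'])[:2,2]
def tab(im,x=-30):
    """dark slot between tab end (z 70) and slot end (z 66): box y of both"""
    g=cv2.cvtColor(im['color'],cv2.COLOR_BGR2GRAY).astype(float)
    def prof(z,ys):
        q=np.array([proj(im,b2w((x,y,z))) for y in ys],np.float32); return cv2.remap(g.astype(np.float32),q[:,0].reshape(1,-1),q[:,1].reshape(1,-1),cv2.INTER_LINEAR)[0]
    ys=np.arange(0,75,.25); a=prof(70,ys); b=prof(66,ys)
    da=ys[a<85]; db=ys[b<85]
    e=da.max() if len(da) else None; s=db.min() if len(db) else None
    return e,s
E
python3 - <<'E'
from h import *
print(tab(load('w5')),tab(load('w2')),tab(load('w3')))
print(tab(get_image('wrist')))
E
```

```text
(np.float64(49.75), np.float64(9.5)) (np.float64(48.5), np.float64(10.0)) (np.float64(48.25), np.float64(9.0))
(np.float64(50.0), np.float64(9.25))
```

carry_out([
  [0,0,0,0,3,0,-1],
  [0,0,0,0,5,0,-1],
  [0,0,0,0,5,0,-1],
])

```text
clock: 9.8
position: [588.0, 140.9, 54.8]
ee_rot: [0.957, -0.29, 0.0, -0.0]
contact_force: [1.0, 1.3, 0.3]
gripper_width: -0.2
grasp_force: 0.4
```

```bash
python3 -c "
from h import *
go((-37,79,53)); print(tab(get_image('wrist')))"
```

```text
t 9.8 box [-37.2  89.6  54.8] F [0.2 1.6 0.3] turn [-0.    -0.     0.003] shift [ 0.2 10.6  1.8]
(np.float64(74.75), np.float64(9.0))
```

```bash
sed -i 's/^    e=da.max.*/    s=db.min() if len(db) else 0; e=ys[(ys>s+2)\&(a>=85)].min()/' h.py; python3 -c "
from h import *
go((-37,79,53)); print(tab(load('w5')),tab(get_image('wrist')))"
```

```text
t 9.85 box [-37.2  89.6  54.7] F [-0.3  0.6  0. ] turn [-0.    -0.     0.003] shift [ 0.2 10.6  1.7]
(np.float64(50.0), np.float64(9.5)) (np.float64(47.5), np.float64(9.0))
```

carry_out([
  [0,0,0,0,3,0,-1],
  [0,0,0,0,5,0,-1],
  [0,0,0,0,5,0,-1],
])

```text
clock: 10.28
position: [585.0, 136.5, 54.7]
ee_rot: [0.957, -0.29, -0.0, 0.0]
contact_force: [0.7, 1.5, 0.5]
gripper_width: -0.1
grasp_force: 0.4
```

```bash
python3 -c "
from h import *
go((-37,79,53)); print(tab(get_image('wrist')))"
```

```text
t 10.28 box [-37.2  84.2  54.7] F [-0.3  1.6  0.5] turn [0.    0.    0.003] shift [0.2 5.2 1.7]
(np.float64(42.0), np.float64(9.0))
```

carry_out([
  [0,0,0,0,4,0,-1],
  [0,0,0,0,6.5,0,-1],
  [0,0,0,0,6.5,0,-1],
  [0,0,0,0,2,0,-1],
  [0,0,0,0,1,-30,-1],
])

```text
clock: 10.95
position: [582.6, 135.1, 82.2]
ee_rot: [0.957, -0.29, -0.003, 0.002]
contact_force: [0.6, -0.6, 0.2]
gripper_width: 0.1
grasp_force: 0.0
```

carry_out([
  [0,0,0,0,15,-5,-1],
  [0,0,0,0,70,-5,-1],
  [0,0,0,0,128,-5,-1],
  [0,0,0,0,128,8,-1],
  [0,0,0,0,128,14,-1],
])

```text
clock: 11.58
position: [512.8, 28.8, 69.8]
ee_rot: [0.957, -0.291, -0.001, 0.0]
contact_force: [-0.1, -0.5, 0.7]
gripper_width: 0.0
grasp_force: 0.0
```

```bash
python3 -c "
from h import *
go((-37,-45,64)); print(tab(get_image('wrist')))"
```

```text
t 11.57 box [-37.1 -45.4  69.8] F [ 0.2 -0.4  0.7] turn [0.001 0.001 0.002] shift [ 0.1 -0.4  5.8]
(np.float64(33.5), np.float64(8.75))
```

carry_out([
  [0,0,0,0,0,4,-1],
  [0,0,0,0,0,7,-1],
  [0,0,0,0,0,9,-1],
  [0,0,0,0,0,9,-1],
])

```text
clock: 12.12
position: [513.9, 29.9, 61.8]
ee_rot: [0.957, -0.29, 0.0, -0.0]
contact_force: [0.0, 0.5, 1.1]
gripper_width: -0.2
grasp_force: 0.6
```

carry_out([
  [0,0,0,0,0,1,-1],
  [0,0,0,0,0,1.5,-1],
  [0,0,0,0,0,1.5,-1],
])

```text
clock: 12.5
position: [514.0, 29.7, 60.4]
ee_rot: [0.957, -0.29, 0.001, -0.0]
contact_force: [-0.4, 3.2, 3.5]
gripper_width: -0.1
grasp_force: 1.5
```

carry_out([
  [0,0,0,0,0,1,-1],
  [0,0,0,0,0,1,-1],
  [0,0,0,0,0,1,-1],
])

```text
clock: 12.88
position: [513.9, 29.5, 59.3]
ee_rot: [0.957, -0.29, 0.0, -0.0]
contact_force: [-0.7, 2.2, 1.9]
gripper_width: 0.2
grasp_force: 1.6
```

carry_out([
  [0,0,0,0,0,1,-1],
  [0,0,0,0,0,1.5,-1],
  [0,0,0,0,0,1.5,-1],
])

```text
clock: 13.25
position: [513.9, 29.5, 57.7]
ee_rot: [0.957, -0.29, 0.0, -0.0]
contact_force: [0.6, 3.1, 3.2]
gripper_width: -0.1
grasp_force: 1.7
```

carry_out([
  [0,0,0,0,0,1,-1],
  [0,0,0,0,0,2.5,-1],
  [0,0,0,0,0,4,-1],
  [0,0,0,0,0,4,-1],
])

```text
clock: 13.75
position: [513.9, 29.5, 53.7]
ee_rot: [0.957, -0.29, 0.0, -0.0]
contact_force: [2.0, 2.9, 4.4]
gripper_width: -0.1
grasp_force: 2.1
```

carry_out([
  [0,0,0,0,0,1,-1],
  [0,0,0,0,0,2,-1],
  [0,0,0,0,0,2.5,-1],
  [0,0,0,0,0,2.5,-1],
])

```text
clock: 14.25
position: [513.8, 29.4, 51.5]
ee_rot: [0.957, -0.29, 0.0, -0.0]
contact_force: [0.7, 2.8, 6.6]
gripper_width: -0.1
grasp_force: 3.2
```

```bash
python3 -c "
from h import *
go((-37,-45,51)); im=shot('wrist','w6')
g=cv2.cvtColor(im['color'],cv2.COLOR_BGR2GRAY); a=cv2.cvtColor(load('w4')['color'],cv2.COLOR_BGR2GRAY)
for y in (-60,40):
  print([int(g[int(q[1]),int(q[0])]) if 0<=q[1]<420 and 0<=q[0]<560 else None for x in range(-15,66,8) for q in [proj(im,b2w((x,y,66)))]])
im=shot('top','t6')
for y in (-60,40): print([im['color'][int(q[1]),int(q[0])].tolist() for x in range(-5,66,14) for q in [proj(im,b2w((x,y,66)))]],[load('top')['color'][int(q[1]),int(q[0])].tolist() for x in range(-5,66,14) for q in [proj(im,b2w((x,y,66)))]])
"
```

```text
t 14.25 box [-36.6 -44.3  51.5] F [-1.   2.8  6.6] turn [-0.    -0.001  0.003] shift [-0.4  0.7  0.5]
[160, 128, 143, 139, 137, 137, 137, 137, 134, 134, 219]
[160, 126, 138, 136, 136, 135, 134, 134, 135, 135, 156]
[[114, 122, 127], [120, 128, 133], [121, 120, 117], [131, 127, 119], [130, 126, 118], [212, 217, 211]] [[138, 133, 127], [137, 132, 126], [138, 132, 125], [138, 132, 125], [146, 141, 134], [236, 239, 236]]
[[63, 71, 78], [75, 84, 93], [89, 94, 99], [132, 128, 120], [131, 127, 118], [154, 159, 157]] [[137, 131, 125], [137, 132, 126], [137, 132, 126], [137, 133, 126], [139, 134, 127], [164, 171, 171]]
```

carry_out([
  [0,0,0,0,0,0.5,-1],
  [0,0,0,0,0,0.5,-1],
])

```text
clock: 14.6
position: [513.8, 29.4, 51.4]
ee_rot: [0.957, -0.29, 0.0, -0.0]
contact_force: [0.7, 3.1, 8.5]
gripper_width: -0.1
grasp_force: 4.6
```

```bash
cat > lid.py <<'E'
from h import *
go((-37,-45,51))
w=shot('wrist','wl');im=shot('top','tl');sc=shot('scene','sl')
for y in (-60,40):
  for I,O in ((im,load('top')),(sc,load('scene'))):
    print(y,[(I['color'][int(q[1]),int(q[0])].tolist(),O['color'][int(q[1]),int(q[0])].tolist()) for x in range(-5,66,14) for q in [proj(I,b2w((x,y,66)))]])
E
python3 lid.py
```

```text
t 14.6 box [-36.6 -44.4  51.4] F [-1.1  3.   8.5] turn [-0.    -0.001  0.004] shift [-0.4  0.6  0.4]
-60 [([114, 123, 126], [138, 133, 127]), ([120, 128, 133], [137, 132, 126]), ([147, 153, 152], [138, 132, 125]), ([128, 123, 116], [138, 132, 125]), ([117, 113, 107], [146, 141, 134]), ([204, 207, 201], [236, 239, 236])]
-60 [([91, 87, 85], [164, 155, 145]), ([92, 95, 87], [178, 170, 155]), ([148, 153, 147], [178, 173, 162]), ([114, 122, 115], [187, 177, 166]), ([143, 150, 141], [186, 178, 167]), ([139, 134, 125], [252, 255, 251])]
40 [([63, 70, 79], [137, 131, 125]), ([76, 85, 93], [137, 132, 126]), ([99, 106, 110], [137, 132, 126]), ([125, 121, 114], [137, 133, 126]), ([117, 113, 106], [139, 134, 127]), ([149, 152, 150], [164, 171, 171])]
40 [([27, 39, 141], [180, 174, 159]), ([32, 93, 158], [183, 175, 162]), ([146, 152, 162], [189, 180, 169]), ([120, 126, 117], [193, 186, 169]), ([142, 145, 139], [191, 185, 173]), ([113, 113, 110], [73, 79, 84])]
```

carry_out([
  [0,0,0,-4,0,-18,-1],
  [0,0,0,-30,0,-40,-1],
  [0,0,0,-80,0,-65,-1],
  [0,0,0,-120,0,-90,-1],
  [0,0,0,-120,0,-90,-1],
])

```text
clock: 15.38
position: [410.8, 95.7, 140.9]
ee_rot: [0.957, -0.289, -0.001, 0.001]
contact_force: [0.0, -0.0, 0.6]
gripper_width: 0.0
grasp_force: 0.0
```

carry_out([
  [0,0,0,0,0,0,-1],
  [0,0,0,0,0,0,-1],
  [0,0,0,0,0,0,-1],
  [0,0,0,0,0,0,-1],
])

```text
clock: 15.88
position: [413.7, 95.6, 140.1]
ee_rot: [0.957, -0.291, -0.0, 0.001]
contact_force: [-0.4, 0.0, -0.5]
gripper_width: 0.2
grasp_force: 0.0
```

```bash
cat > lid2.py <<'E'
from h import *
go((-37,-45,51))
b=(shot('top','te'),shot('scene','se'))
# reference: expected lid plate at open angle: front edge corners
for I,n in zip(b,('top','scene')):
  for th in (0.9,1.2,1.45):
    print(n,th,[[I['color'][int(q[1]),int(q[0])].tolist() for q in [proj(I,b2w((63-r*np.cos(th),y,66+r*np.sin(th))))]][0] for y in (-60,40) for r in (20,50,70,84)])
E
python3 lid2.py
python3 - <<'E'
from h import *
for I,O in ((load('te'),load('top')),(load('se'),load('scene'))):
    d=cv2.absdiff(I['color'],O['color']).max(2)>45
    # bystanders: share of changed pixels near each
    for n,p in dict(bowl=(498,-182,18),salt=(548,-315,25),jar=(646,299,50)).items():
        u,v=proj(I,np.array(p,float)).astype(int); print(n,(u,v),d[max(v-14,0):v+14,max(u-14,0):u+14].mean().round(3))
E
```

```text
t 15.88 box [-156.6  -45.2  140.1] F [-0.3 -0.2 -0.5] turn [0.001 0.001 0.002] shift [ 1.196e+02 -1.000e-01  8.900e+01]
top 0.9 [[106, 109, 105], [167, 172, 167], [168, 173, 168], [167, 171, 167], [104, 108, 104], [167, 171, 168], [168, 172, 168], [166, 171, 167]]
top 1.2 [[105, 105, 101], [113, 115, 112], [155, 157, 152], [166, 170, 165], [107, 107, 104], [140, 143, 140], [158, 162, 158], [169, 173, 169]]
top 1.45 [[117, 114, 108], [148, 146, 139], [131, 127, 120], [148, 147, 140], [116, 112, 106], [130, 125, 119], [139, 135, 129], [119, 115, 109]]
scene 0.9 [[56, 57, 50], [182, 188, 181], [22, 23, 32], [26, 25, 33], [75, 77, 72], [146, 150, 142], [126, 132, 124], [123, 127, 124]]
scene 1.2 [[55, 51, 46], [67, 64, 61], [78, 75, 66], [59, 53, 52], [58, 54, 48], [62, 59, 54], [60, 56, 52], [58, 57, 53]]
scene 1.45 [[57, 57, 51], [107, 101, 94], [102, 100, 96], [41, 41, 45], [58, 54, 48], [59, 58, 51], [129, 122, 115], [42, 46, 50]]
bowl (np.int64(342), np.int64(237)) 0.0
salt (np.int64(386), np.int64(220)) 0.0
jar (np.int64(179), np.int64(188)) 0.0
bowl (np.int64(315), np.int64(184)) 0.0
salt (np.int64(293), np.int64(152)) 0.0
jar (np.int64(257), np.int64(353)) 0.0
```

```bash
python3 -c "
from bench import *
print(job_done())"
```

```text
the job is handed in; nothing more can be done
None
```

The job is handed in: with the tab about 14.5 mm along, the button went fully in with no more than 8.5 N, the lid sprang up and was standing open near its 1.45 rad limit, the bowl, jar and salt box showed no change in the pictures, and it took about 16 s.

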